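# Lay a bearing bracket down in the drill jig

### The arm

A 6-joint arm with a two-finger parallel gripper is mounted at the origin on a cart in front of the work surface, level with it; the furniture and walls round the work are solid. World frame = base frame: x ahead of the robot, y to its left, z up, the work surface at z = 0. Lengths are in m, angles in rad, forces in N, time in s.
With the tool pointing down it reaches from about 0.425 to 0.95 m from the base axis. Payload 14.7 kg.
Tool frame: the origin (TCP) lies at the very end of the fingers, on their centre line; the grasp point (between the pads) lies 19 mm behind it (bot.hold_point_z is the distance from the TCP to the grasp point, in m); z points along the fingers, y is the direction in which the jaws open and shut (so a half turn about z gives the same grasp; the last joint's range is limited). The gripper opens to 85 mm and grips with 20 to 120 N. Pads are 22 mm wide; open, the fingers measure 114 mm over their backs; the gripper's body (76 mm by 85 mm) begins 54 mm behind the grasp point. The pads swing forward as they close: fully open they stand 13 mm farther back than shut.
Start: joints at [-1.255, 0.48, 1.596, -0, 1.065, -0.047], TCP at [0.231, -0.608, 0.231] pointing down, gripper open.
Joint ranges: [-2.75, 2.75], [-0.82, 2.05], [0.23, 2.67], [-1.56, 4.7], [0.09, 2.69], [-2.92, 2.92]. Speed limits (rad/s): [1.89, 1.89, 2.39, 3.01, 3.01, 3.01].

### API

Orientations are given as a unit quaternion [w, x, y, z].
In Python, from workcell import bot gives the robot as it stands.
- The arm moves only by the tool carry_out, never from a script. Its argument "plan" is a list of rows, each a list of 3 entries, a list of its own where there are three numbers: the opening, from 0 (shut) to 1 (fully open), then the shift along the world's x, y, z in mm, then the turn about the world's z in rad. A call has 1 to 10 rows; each row is the pose to reach, as a shift and turn from the pose commanded when the call began; what a row does not reach only later rows make up. A row lasts 1/10 s, in which the tool goes at most 50 mm and 8.59 degrees, less where a joint would pass 70% of its speed; a pose out of reach is approached as far as the arm can. A call with a gripper value outside its range is refused whole. The fingers move at their own pace and stop on an object; "squeeze" is the grip in N (left out, the last holds). Time passes only in rows, so rows that repeat a pose let the fingers close. It gives the time, the measured TCP pose, the force and the opening at its end, in the units of the state.
- bot.get_state(): the state, without advancing time (a new reading comes with each control period).
- bot.snapshot(name): name is "scene" or "top"; returns a dict with "frame" (480x640x3 uint8, blue, green, red), "intrinsics" (3x3 intrinsics, pixels), "pose" (4x4, takes a point from camera to world coordinates). Camera axes: x right, y down, z forward; pixel columns grow to the right and rows downward; lengths in m; the calibration is good to about 2 mm. A picture is of the moment at which its call begins. There is no depth.
- bot.finish_job(): hands the job in, once; it reports no verdict.
The state is a dict: "time_s": time; "qpos": joint angles; "qd": joint speeds; "joint_efforts": joint torques, N m; "tool_pos": TCP position; "ee_rot": TCP orientation; "force": force on the tool from outside, world axes, zero at the start; "torque": the same for the moment, N m; "gripper_width": finger opening in m.
Only numpy, scipy, OpenCV 4.12 (cv2) and the standard library are available. Lean on these libraries where they do the work, as an engineer would, in place of code of your own. Each camera call takes 0.05 s, during which the arm holds its last target.

### The job

The cast bearing bracket stands on its end at the front of the drill jig. Without lifting it, push it high on its back so that it topples onto its flat machined foot under the guide arm, then push it along the plate until its far end sits square and flush against the stop fence, still in the middle of the jig. Then turn the hold-down lever fully round so its finger lies over the bracket, and leave the small parts around the jig alone.

Things in the scene. Friction and masses are not known exactly. Their poses are not given: they have to be found in the camera images.
- jig: Drill jig, fixed. Origin on the bench top (z = 0); axes: x along the jig from its open front to the fence, y left, z up. Base plate 12 mm thick, x -110 to +150, y -70 to +70 mm, with a lug on the right (y to -98) for the lever post. A column stands behind the fence.
- jig_fence (a point): Middle of the front face of the stop fence, a steel bar across the plate, at jig x = +95 mm, 32 mm above the bench. The bar runs y -60 to +60 mm, its top is 52 mm above the bench. Axes as the jig's.
- jig_arm (a point): Front end of the grey guide arm on the column, middle of its lower edge, at jig x = -30 mm, 215 mm above the bench. The arm is fixed, 50 mm wide (y -25 to +25), 40 mm high and runs back to the column; two bushes under it reach down to 211 mm. A hand must reach in below it leaning back towards the jig's front. Axes as the jig's.
- bracket_mid (a point): Centre of the loose cast bearing bracket, 0.55 to 0.9 kg, 115 long, 80 wide, 50 mm thick, standing on end on the plate. Own axes: z along its length (up at the start, to the fence once laid), x out of the flat foot (80 mm wide, 14 mm thick, face at x = +25), y across. Its plain back (x = -25, 55 mm wide) faces the open front; side bosses reach y +-40.
- bracket_end (a point): Centre of the bracket's upper end face, 57.5 mm from its centre along z; this end meets the fence. Standing, the bracket topples once tipped about 24 degrees. Laid on its foot, x points down, its centre is 37 mm and its back 62 mm above the bench; the end it stood on is the near one, 115 mm from the fence when home.
- latch (a joint): Hold-down lever on an upright pin, 0 to 1.5 rad (counter-clockwise from above), stop at each end, stays where left (friction 0.08 N m), starts at 0 to 0.4. At 0 its 90 mm finger points to the jig's +x beside the work, its handle to -x; at 1.5 the finger lies across over the laid bracket, 10 mm above it, and the handle points out to -y. Both are 72 to 83 mm above the bench.
- latch_knob (a point): Upright black knob at the end of the lever's handle, 18 mm in diameter, 36 mm high, from 82 to 119 mm above the bench; this point is on its axis 104.5 mm above the bench.
- latch_hinge (a point): Point on the lever's pin, at jig x = +5 mm, y = -72 mm, 77.5 mm above the bench; the knob goes round it at a radius of 50 mm.
- bearing_mid (a point): Bystander: steel ball bearing, 52 mm across and 18 mm high, on the bench to the right of the jig. Leave alone.
- hex_nut_m20_mid (a point): Bystander: hexagon nut 32 mm wide, 16 mm high, on the plate's rear left corner. Leave alone.
- screwdriver_stub_mid (a point): Bystander: short screwdriver, about 93 mm long and 23 mm high, on the bench to the right of the jig's front. Leave alone.
There are look-alikes about, which are no part of the job. Of the things that look like the part that bears bracket_mid, the largest one is meant.

How it is judged:
On the way, in this order (a step that is already met when the one before it is completed fails the run):
1. the bracket lies on its machined foot, short of the fence (angle between bracket_mid's own x axis and vertical above 3.05 rad and height (world z) of bracket_mid below 0.042 m and value of joint latch below 0.8 rad), for 0.2 s.
2. its far end is flush against the fence (x of bracket_end in the frame of jig above 0.09 m and angle between the z axis of bracket_mid and the x axis of jig, either way round below 0.07 rad), for 0.2 s.
3. the hold-down lever is turned over the bracket (value of joint latch above 1.3 rad), for 0.2 s.
At the end, for the whole second after the job is handed in: The bracket lies flat on its machined foot on the plate, its far end within 5 mm of the fence and square to it within 4 degrees, its centre within 32 mm of the jig's centre line; the hold-down lever is at 1.3 rad or more and at rest (all of step 2 and angle between bracket_mid's own x axis and vertical above 3.05 rad and height (world z) of bracket_mid below 0.042 m and y of bracket_mid in the frame of jig between -0.032 and 0.032 m and value of joint latch above 1.3 rad and velocity of joint latch below 0.1 rad/s); the robot touches nothing.
It fails at once if the bracket is lifted instead of toppled (its centre more than 110 mm above the bench) (height (world z) of bracket_mid above 0.11 m).
It fails at once if a small part beside the jig is moved by more than 20 mm (distance of any of bearing_mid, hex_nut_m20_mid, screwdriver_stub_mid from where it was at the start of the episode above 0.02 m).
It also fails if it takes over 48 s, if anything falls off the work surface, if the arm or the gripper's body presses on something with over 40 N, if the wrist force passes 120 N, or if a joint passes its speed limit or range.

## Working session

There is one attempt and no reset: what is moved stays moved. The work goes in short steps, Python scripts to look and compute and a tool call to move; the robot and the scene stay as the last step left them, time stands still between calls to the robot, and variables do not carry over. Pictures are saved under pics/ and viewed, and the job is handed in when it is done.

Besides the shell and the picture viewer there is one more tool, called after "Request:" as a command line: name --argument value ..., lists and objects as JSON in quotes. carry_out: Moves the arm, as the interface text tells. Its arguments: {"type":"object","properties":{"plan":{"type":"array","items":{"type":"array"}},"squeeze":{"type":"number"}},"required":["plan"]}

```bash
ls; mkdir -p pics
python3 - <<'E'
from workcell import bot
import cv2
import numpy as np
np.set_printoptions(precision=4,suppress=True)
for n in("scene","top"):
    s=bot.snapshot(n);cv2.imwrite(f"pics/{n}0.png",s["frame"]);print(n,s["intrinsics"],s["pose"])
    np.savez(f"{n}0.npz",K=s["intrinsics"],T=s["pose"])
print(bot.get_state())
E
```

```text
pics
scene [[548.2752   0.     320.7751]
 [  0.     548.2752 244.2538]
 [  0.       0.       1.    ]] [[-0.905  -0.3222  0.2778  0.3352]
 [-0.4254  0.6807 -0.5963  0.971 ]
 [ 0.003  -0.6579 -0.7531  0.8381]
 [ 0.      0.      0.      1.    ]]
top [[622.7848   0.     320.372 ]
 [  0.     622.7848 245.6193]
 [  0.       0.       1.    ]] [[-0.0083 -0.997   0.0774  0.4965]
 [-0.9998  0.0068 -0.02    0.4498]
 [ 0.0194 -0.0776 -0.9968  1.254 ]
 [ 0.      0.      0.      1.    ]]
{'time_s': 0.1, 'qpos': array([-1.2546,  0.4808,  1.5968,  0.    ,  1.0651, -0.0466]), 'qd': array([-0.002 , -0.0008, -0.0042,  0.0017, -0.0003, -0.0002]), 'joint_efforts': array([  0.0018, -95.2259, -43.1041,  -0.0002,   0.0052,   0.    ]), 'tool_pos': array([ 0.2306, -0.6073,  0.2307]), 'ee_rot': array([-0.0005,  0.9836,  0.1804, -0.0001]), 'force': array([-0.2922,  0.7442, -0.9147]), 'torque': array([0.0444, 0.0073, 0.05  ]), 'gripper_width': 0.08522913804813072}
```

View pics/scene0.png

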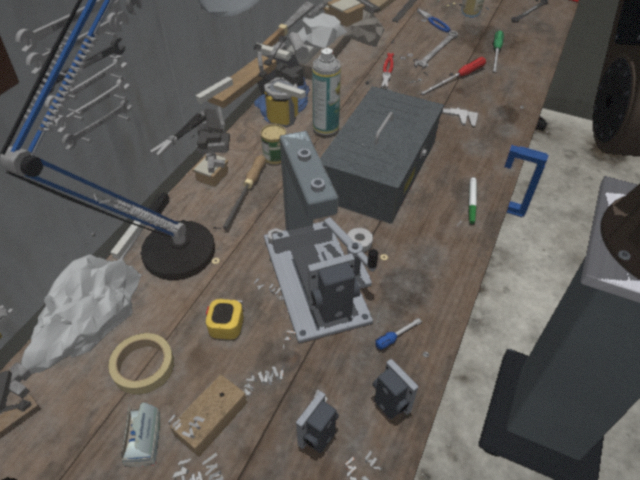

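View pics/top0.png

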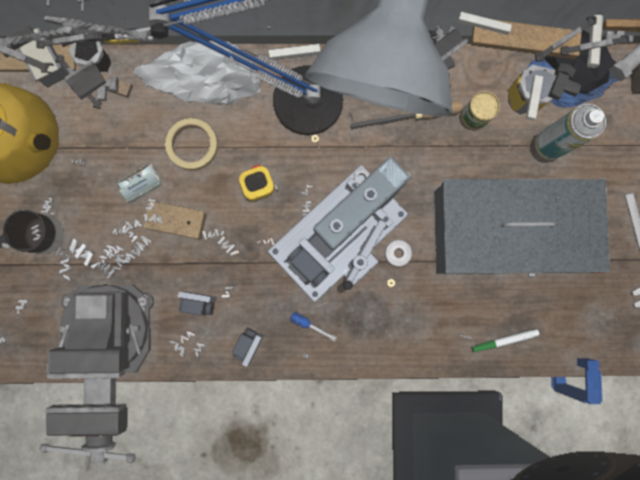

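Run:
```python
import cv2
a=cv2.imread("pics/top0.png")[150:310,260:420];cv2.imwrite("pics/topc.png",cv2.resize(a,(800,800),interpolation=cv2.INTER_CUBIC)[:, :][:800])
cv2.imwrite("pics/topc.png",cv2.resize(a[:, :],(600,600),interpolation=cv2.INTER_CUBIC))
b=cv2.imread("pics/scene0.png")[200:350,250:400];cv2.imwrite("pics/scenec.png",cv2.resize(b,(600,600),interpolation=cv2.INTER_CUBIC))
```

```text
(no output)
```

View pics/topc.png

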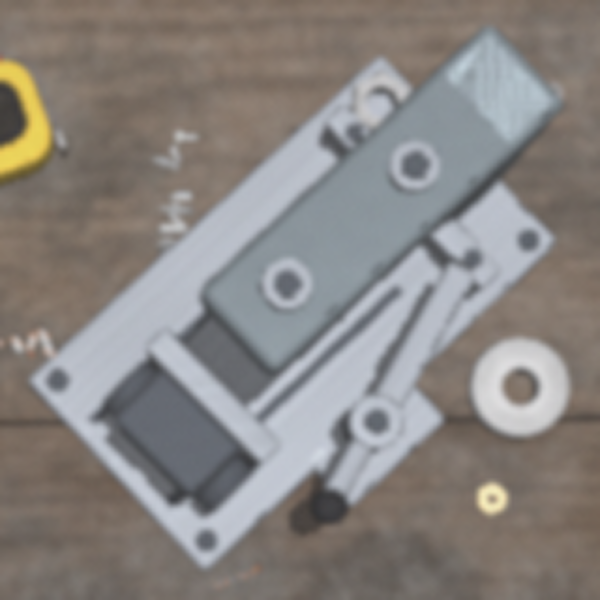

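View pics/scenec.png

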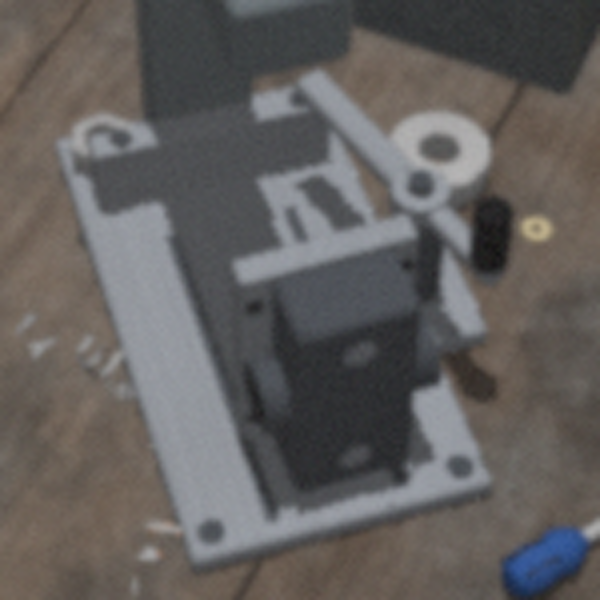

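```bash
cat > h.py <<'E'
import numpy as np, cv2
from scipy.optimize import least_squares
np.set_printoptions(precision=4,suppress=True)
C={n:np.load(f"{n}0.npz") for n in("scene","top")}
def proj(n,P):
    K,T=C[n]["K"],C[n]["T"]; q=(np.atleast_2d(P)-T[:3,3])@T[:3,:3]; q=q@K.T; return q[:,:2]/q[:,2:]
def ray(n,uv,z):
    K,T=C[n]["K"],C[n]["T"]; d=T[:3,:3]@np.linalg.solve(K,[uv[0],uv[1],1]); o=T[:3,3]; return o+d*(z-o[2])/d[2]
def tc(u,v): return (260+u/3.75-.0,150+v/3.75)
def sc(u,v): return (250+u/4,200+v/4)
def j2w(p,P):
    P=np.atleast_2d(P)/1000.; c,s=np.cos(p[2]),np.sin(p[2])
    return np.c_[p[0]+c*P[:,0]-s*P[:,1],p[1]+s*P[:,0]+c*P[:,1],P[:,2]]
def w2j(p,P):
    P=np.atleast_2d(P);c,s=np.cos(p[2]),np.sin(p[2]);d=P[:,:2]-p[:2]
    return 1000*np.c_[c*d[:,0]+s*d[:,1],-s*d[:,0]+c*d[:,1],P[:,2]]
E
python3 - <<'E'
from h import *
obs=[("top",tc(30,380),(-110,70,12)),("top",tc(207,568),(-110,-70,12)),("top",tc(380,58),(150,70,12)),("top",tc(553,240),(150,-70,12)),
("top",tc(205,297),(-30,25,255)),("top",tc(277,370),(-30,-25,255)),
("scene",sc(192,556),(-110,70,12)),("scene",sc(490,485),(-110,-70,12)),("scene",sc(60,145),(150,70,12))]
def f(p): return np.concatenate([proj(n,j2w(p,P))[0]-np.array(uv) for n,uv,P in obs])
r=least_squares(f,[.5,.45,-.8],loss="soft_l1");p=r.x;print(p,f(p).reshape(-1,2))
np.save("jig.npy",p)
for nm,uv,z in [("pin",tc(376,421),.086),("knob",tc(330,505),.119),("footA",tc(173,330),.127),("footB",tc(278,440),.127),("footC",tc(150,347),.127),("footD",tc(258,460),.127),("backL",tc(112,418),.11),("backR",tc(178,500),.11),("nut",tc(378,100),.028),("bearing",tc(520,387),.018)]:
    w=ray("top",uv,z);print(nm,w,w2j(p,w))
for nm,uv,z in [("footA",sc(235,262),.127),("footB",sc(413,217),.127),("knob",sc(493,205),.119),("drv",(388,340),.012),("drvtip",(420,320),.012)]:
    w=ray("scene",uv,z);print(nm,w,w2j(p,w))
E
```

```text
[ 0.605   0.4032 -0.8294] [[-1.0563 -0.0674]
 [-0.4918  1.3324]
 [ 0.3497 -1.4193]
 [ 1.7778  0.4401]
 [-2.1811 -1.5438]
 [-0.2242  1.6574]
 [ 0.2187  0.0342]
 [ 1.0936 -2.279 ]
 [-1.4757 -2.9944]]
pin [0.5553 0.3516 0.086 ] [[  4.4744 -71.5333  86.    ]]
knob [0.513  0.3773 0.119 ] [[-43.0518 -85.3985 119.    ]]
footA [0.5981 0.4529 0.127 ] [[-41.364  28.438 127.   ]]
footB [0.5444 0.4026 0.127 ] [[-40.4785 -45.1505 127.    ]]
footC [0.5899 0.4641 0.127 ] [[-55.1402  29.9522 127.    ]]
footD [0.5348 0.4123 0.127 ] [[-54.1438 -45.6295 127.    ]]
backL [0.5565 0.4831 0.11  ] [[-91.7105  18.1911 110.    ]]
backR [0.5161 0.4511 0.11  ] [[-95.3282 -33.2313 110.    ]]
nut [0.7291 0.3434 0.028 ] [[127.9064  51.0917  28.    ]]
bearing [0.5762 0.2689 0.018 ] [[  79.5697 -111.8857   18.    ]]
footA [0.5957 0.459  0.127 ] [[-47.5032  30.8146 127.    ]]
footB [0.5382 0.4048 0.127 ] [[-46.2727 -48.2199 127.    ]]
knob [0.512  0.3774 0.119 ] [[-43.8279 -86.0328 119.    ]]
drv [0.4405 0.4667 0.012 ] [[-157.9543  -78.397    12.    ]]
drvtip [0.4033 0.4036 0.012 ] [[-136.5484 -148.4433   12.    ]]
```

Request:
carry_out --plan '[[1,[40,90,40],0],[1,[60,130,70],0],[1,[90,175,100],0],[1,[110,220,110],0.1],[1,[130,265,110],0.2],[1,[145,310,110],0.3],[1,[160,355,110],0.38],[1,[180,400,110],0.38],[1,[190,450,110],0.38],[1,[200,500,110],0.38]]'

```text
time_s: 1.1
tool_pos: [0.4156, -0.165, 0.3406]
ee_rot: [0.0, 0.932, 0.363, 0.0]
force: [1.6, -0.1, -0.0]
gripper_width: 0.085
```

Request:
carry_out --plan '[[1,[0,50,0],0],[1,[0,100,0],0],[1,[0,150,0],0],[1,[0,200,0],0],[1,[0,250,0],0],[1,[0,300,0],0],[1,[0,350,0],0],[1,[0,400,0],0],[1,[0,450,0],0],[1,[0,500,0],0]]'

```text
time_s: 2.1
tool_pos: [0.4147, 0.3352, 0.3404]
ee_rot: [0.0, 0.932, 0.363, -0.0]
force: [0.9, -0.6, -0.3]
gripper_width: 0.0854
```

```bash
cat >> h.py <<'E'
J=np.load("jig.npy")
def stat():
    from workcell import bot
    s=bot.get_state();q=s["ee_rot"];print(s["time_s"],"tcp",s["tool_pos"],"jig",w2j(J,s["tool_pos"])[0],"q",q,"F",s["force"],"w",s["gripper_width"],"qpos",s["qpos"],"eff",s["joint_efforts"])
    a=2*np.arctan2(q[2],q[1]);print("jaw angle - jig",(a-np.pi/2-J[2]+np.pi/2)%np.pi-np.pi/2)
    return s
def goto(x,y,z):
    from workcell import bot
    w=j2w(J,(x,y,z))[0];print("go",(x,y,z),"delta mm",1000*(w-bot.get_state()["tool_pos"]))
E
python3 -c "
from h import *
stat();goto(-170,-8,300);goto(-170,-8,90)"
```

```text
2.1 tcp [0.4147 0.3352 0.3404] jig [ -78.4082 -186.3113  340.3915] q [ 0.0001  0.9317  0.3631 -0.0001] F [ 0.8601 -0.5741 -0.2877] w 0.08537421915538422 qpos [ 0.623   0.2162  1.7179 -0.0001  1.2077  1.4506] eff [ -5.9745 -78.3433 -40.2185   0.5329  -0.0946  -2.3972]
jaw angle - jig 0.001796547744923771
go (-170, -8, 300) delta mm [ 69.6464 187.9717 -40.3915]
go (-170, -8, 90) delta mm [  69.6464  187.9717 -250.3915]
```

Request:
carry_out --plan '[[1,[15,45,0],0],[1,[30,90,0],0],[1,[50,130,-40],0],[1,[50,130,-80],0],[1,[50,130,-80],0],[1,[50,130,-80],0]]'

```text
time_s: 2.7
tool_pos: [0.4648, 0.4625, 0.2602]
ee_rot: [0.0, 0.932, 0.363, -0.001]
force: [0.8, 1.0, 1.5]
gripper_width: 0.0855
```

```bash
python3 -c "
from h import *
stat();goto(-170,-8,90);goto(-155,-8,90)
from workcell import bot
for n in('scene','top'):
    cv2.imwrite(f'pics/{n}1.png',bot.snapshot(n)['frame'])
"
```

```text
2.7 tcp [0.4648 0.4625 0.2602] jig [-138.4024  -63.3277  260.2449] q [ 0.0005  0.9318  0.363  -0.0012] F [0.8135 0.9688 1.5037] w 0.08547053503597796 qpos [ 0.7367  0.4645  1.5472 -0.0001  1.1324  1.5645] eff [  0.899  -87.9205 -41.6418   0.061   -0.3928   0.0309]
jaw angle - jig 0.001533037554017902
go (-170, -8, 90) delta mm [  19.4642   60.6689 -170.2449]
go (-155, -8, 90) delta mm [  29.5945   49.6065 -170.2449]
```

View pics/scene1.png

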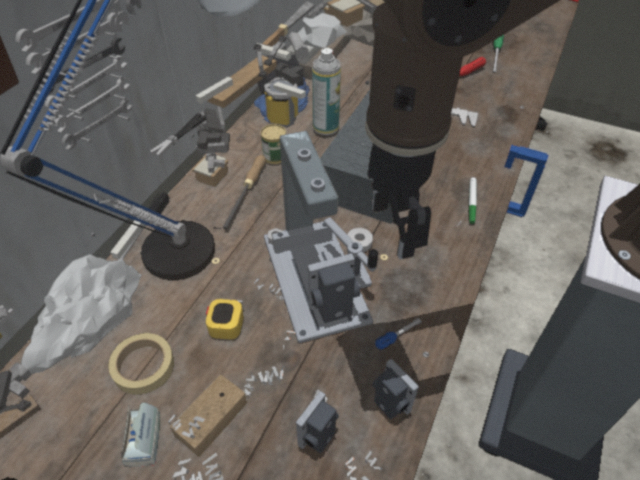

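View pics/top1.png

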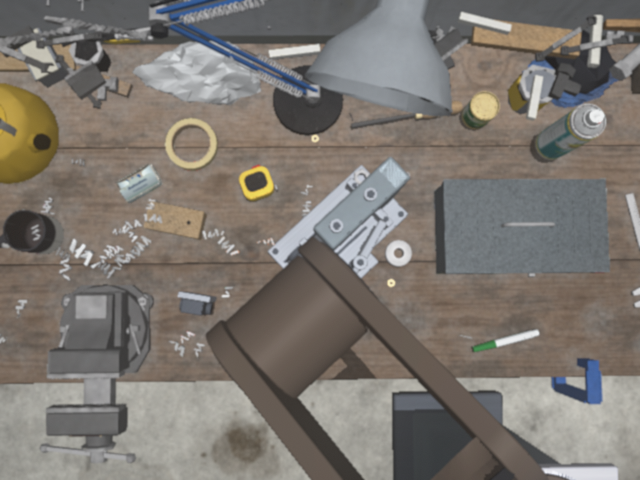

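```bash
python3 -c "
from h import *
b=cv2.imread('pics/scene1.png')
t=np.array([.4648,.4625,.2602])
for h in range(0,320,20):
    print(h,proj('scene',t+[0,0,h/1000])[0])
c=b[0:300,320:520];cv2.imwrite('pics/s1c.png',cv2.resize(c,None,fx=2,fy=2,interpolation=cv2.INTER_CUBIC))
"
```

```text
0 [389.6762 238.7923]
20 [391.0865 229.1847]
40 [392.5539 219.1883]
60 [394.082  208.7789]
80 [395.6744 197.9306]
100 [397.3355 186.6147]
120 [399.0698 174.8006]
140 [400.8821 162.4545]
160 [402.778  149.5396]
180 [404.7632 136.0159]
200 [406.8443 121.839 ]
220 [409.0283 106.9607]
240 [411.3232  91.3274]
260 [413.7375  74.8802]
280 [416.2809  57.554 ]
300 [418.964   39.2761]
```

View pics/s1c.png

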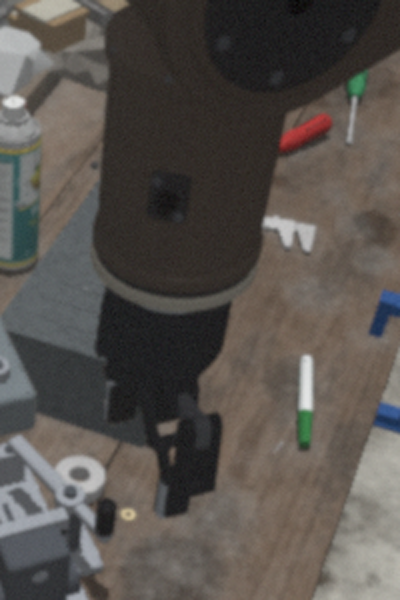

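Request:
carry_out --plan '[[1,[10,30,0],0],[1,[19.5,60.5,0],0],[1,[19.5,60.5,-50],0],[1,[19.5,60.5,-100],0],[1,[19.5,60.5,-150],0],[1,[19.5,60.5,-165],0],[1,[19.5,60.5,-165],0],[1,[19.5,60.5,-165],0]]'

```text
time_s: 3.6
tool_pos: [0.4863, 0.5247, 0.0988]
ee_rot: [-0.001, 0.932, 0.363, 0.002]
force: [0.3, 0.7, -0.0]
gripper_width: 0.0854
```

```bash
python3 -c "
from h import *
stat();goto(-110,-9,95);goto(-145,-9,95)
from workcell import bot
b=bot.snapshot('scene')['frame']
c=b[150:350,220:480];cv2.imwrite('pics/s2c.png',cv2.resize(c,None,fx=3,fy=3,interpolation=cv2.INTER_CUBIC))
"
```

```text
3.6 tcp [0.4863 0.5247 0.0988] jig [-169.767    -5.5287   98.8247] q [-0.0008  0.9319  0.3628  0.0017] F [ 0.2973  0.7172 -0.0345] w 0.08539823101141245 qpos [0.781  0.7022 1.5414 0.     0.8942 1.6092] eff [  -0.0612 -105.4689  -35.3663   -0.0026    0.0067   -0.0016]
jaw angle - jig 0.001084221833880461
go (-110, -9, 95) delta mm [ 37.8039 -46.4221  -3.8247]
go (-145, -9, 95) delta mm [ 14.1665 -20.6099  -3.8247]
```

View pics/s2c.png

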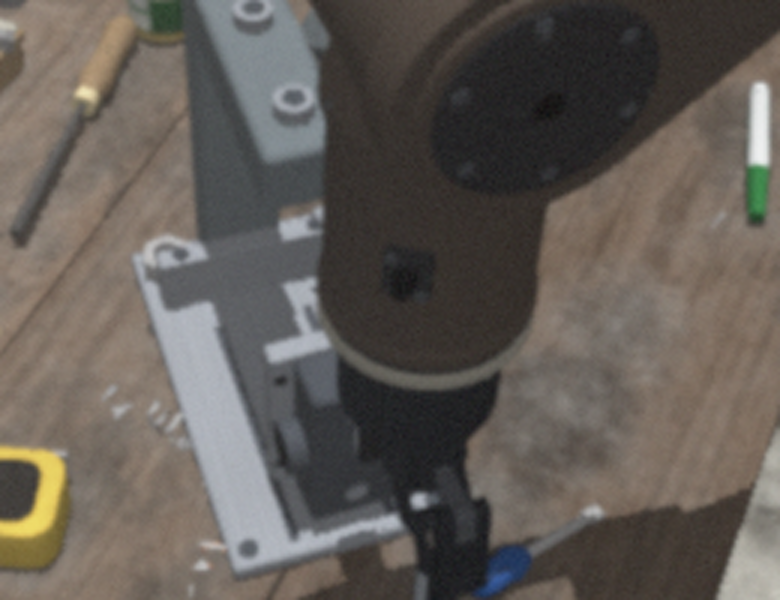

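Request:
carry_out --plan '[[1,[7,-10,0],0],[1,[13,-18,0],0],[1,[17,-23,0],0],[1,[20,-27,0],0],[1,[23,-31,0],0],[1,[26,-34,0],0],[1,[29,-37,0],0],[1,[32,-41,0],0],[1,[32,-41,0],0]]'

```text
time_s: 4.55
tool_pos: [0.5172, 0.4819, 0.0954]
ee_rot: [0.0, 0.932, 0.363, -0.0]
force: [-0.1, 0.4, -0.1]
gripper_width: 0.0856
```

```bash
python3 -c "
from h import *
stat();goto(-100,-9,95)
from workcell import bot
b=bot.snapshot('scene')['frame']
c=b[150:350,220:480];cv2.imwrite('pics/s3c.png',cv2.resize(c,None,fx=3,fy=3,interpolation=cv2.INTER_CUBIC))
"
```

```text
4.55 tcp [0.5172 0.4819 0.0954] jig [-117.376   -11.5829   95.3828] q [ 0.0001  0.9319  0.3627 -0.0001] F [-0.0648  0.4055 -0.0614] w 0.08558968392169651 qpos [ 0.7073  0.6977  1.5618 -0.0002  0.8824  1.5358] eff [  -0.2363 -109.6444  -37.2905   -0.0157   -0.0277   -0.213 ]
jaw angle - jig 0.0009631456488130574
go (-100, -9, 95) delta mm [ 13.6399 -11.0703  -0.3828]
```

View pics/s3c.png

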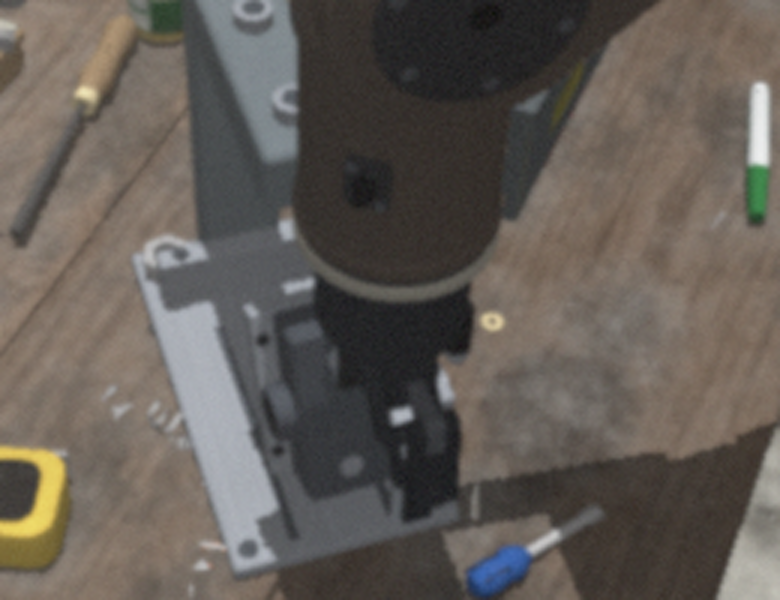

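Request:
carry_out --plan '[[1,[-30,35,0],0],[1,[-30,35,45],0],[1,[-30,35,90],0],[1,[-60,0,120],0],[1,[-80,-45,120],0],[1,[-100,-90,120],0],[1,[-100,-90,120],0]]'

```text
time_s: 5.3
tool_pos: [0.4131, 0.3875, 0.2154]
ee_rot: [0.001, 0.932, 0.363, -0.002]
force: [-0.8, -0.9, 0.2]
gripper_width: 0.0852
```

```bash
python3 -c "
from h import *
stat()
from workcell import bot
b=bot.snapshot('scene')['frame']
c=b[200:350,250:400];cv2.imwrite('pics/s4c.png',cv2.resize(c,None,fx=4,fy=4,interpolation=cv2.INTER_CUBIC))
b=bot.snapshot('top')['frame']
c=b[150:310,260:420];cv2.imwrite('pics/t4c.png',cv2.resize(c,(600,600),interpolation=cv2.INTER_CUBIC))
"
```

```text
5.3 tcp [0.4131 0.3875 0.2154] jig [-118.0768 -152.1312  215.3838] q [ 0.0009  0.9319  0.3626 -0.0021] F [-0.8469 -0.9152  0.2364] w 0.08523243971014527 qpos [ 0.7003  0.3835  1.8047 -0.0005  0.9579  1.5292] eff [ -1.4388 -86.0213 -36.067   -0.2859  -0.4031  -0.7807]
jaw angle - jig 0.0007621524150740466
```

View pics/s4c.png

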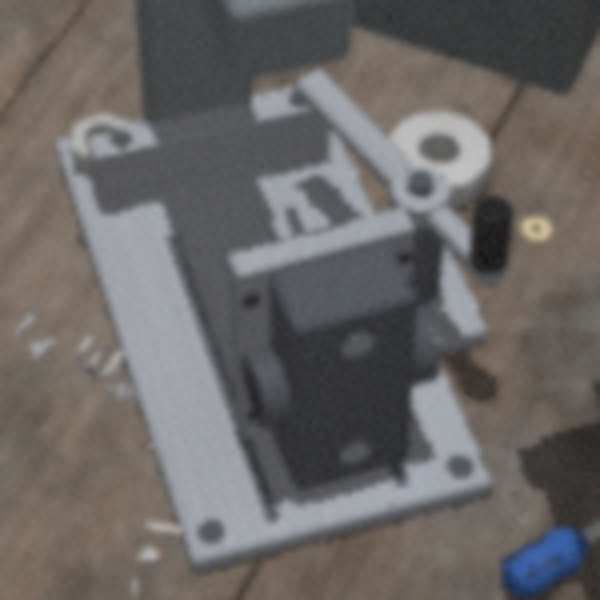

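View pics/t4c.png

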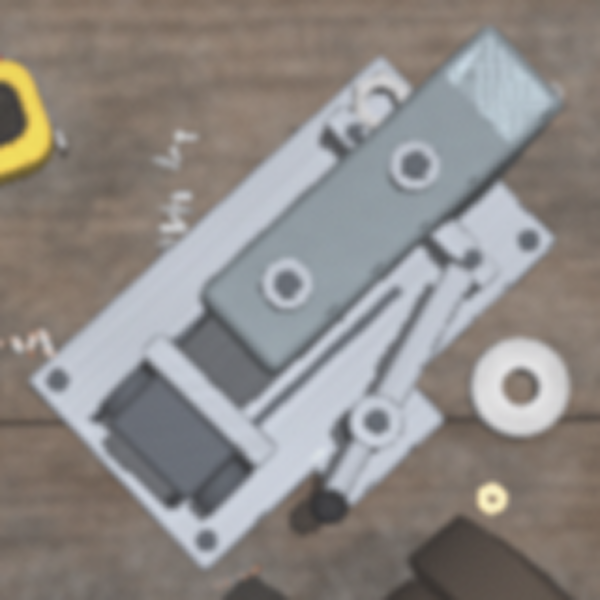

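```bash
python3 -c "
from h import *
goto(-158,-9,215);goto(-158,-9,95);goto(-115,-9,95);goto(-92,-9,95)"
```

```text
go (-158, -9, 215) delta mm [ 75.1573 121.7879  -1.1314]
go (-158, -9, 95) delta mm [  75.1573  121.7879 -121.1314]
go (-115, -9, 95) delta mm [ 104.1975   90.0757 -121.1314]
go (-92, -9, 95) delta mm [ 119.7307   73.1134 -121.1314]
```

Request:
carry_out --plan '[[1,[25,42,0],0],[1,[50,82,0],0],[1,[75,122,0],0],[1,[75,122,-50],0],[1,[75,122,-100],0],[1,[75,122,-121],0],[1,[75,122,-121],0]]'

```text
time_s: 6.1
tool_pos: [0.4904, 0.5141, 0.0901]
ee_rot: [0.001, 0.932, 0.363, -0.003]
force: [0.4, -0.8, -0.2]
gripper_width: 0.0854
```

```bash
python3 -c "
from h import *
stat();goto(-120,-9,95);goto(-92,-9,95)"
```

```text
6.1 tcp [0.4904 0.5141 0.0901] jig [-159.1785   -9.6644   90.0517] q [ 0.0011  0.9317  0.3632 -0.0027] F [ 0.3538 -0.8258 -0.1837] w 0.08537680498062417 qpos [0.7663 0.7107 1.5499 0.0001 0.8869 1.5936] eff [  -0.0845 -108.7001  -36.5221   -0.0066   -1.3766    0.0004]
jaw angle - jig 0.0019172348315881216
go (-120, -9, 95) delta mm [ 26.9494 -28.4452   4.9483]
go (-92, -9, 95) delta mm [ 45.8593 -49.095    4.9483]
```

Request:
carry_out --plan '[[1,[14,-15,3],0],[1,[21,-22,3],0],[1,[27,-28,3],0],[1,[31,-33,3],0],[1,[34,-36,3],0],[1,[37,-39,3],0],[1,[40,-42,3],0],[1,[43,-46,3],0],[1,[46,-49,3],0],[1,[46,-49,3],0]]'

```text
time_s: 7.1
tool_pos: [0.5381, 0.465, 0.0973]
ee_rot: [0.0, 0.932, 0.363, -0.0]
force: [0.2, -0.1, -2.9]
gripper_width: 0.0856
```

```bash
python3 -c "
from h import *
stat()
from workcell import bot
b=bot.snapshot('scene')['frame']
c=b[150:350,220:480];cv2.imwrite('pics/s5c.png',cv2.resize(c,None,fx=3,fy=3,interpolation=cv2.INTER_CUBIC))
"
```

```text
7.1 tcp [0.5381 0.465  0.0973] jig [-90.7909  -7.6618  97.2806] q [ 0.0001  0.9319  0.3628 -0.0002] F [ 0.1703 -0.0691 -2.9176] w 0.08558412784411272 qpos [ 0.6701  0.7008  1.5494 -0.0001  0.892   1.4985] eff [   0.6751 -112.1559  -38.437     0.1242    0.0292   -0.1916]
jaw angle - jig 0.0009936546585764816
```

View pics/s5c.png

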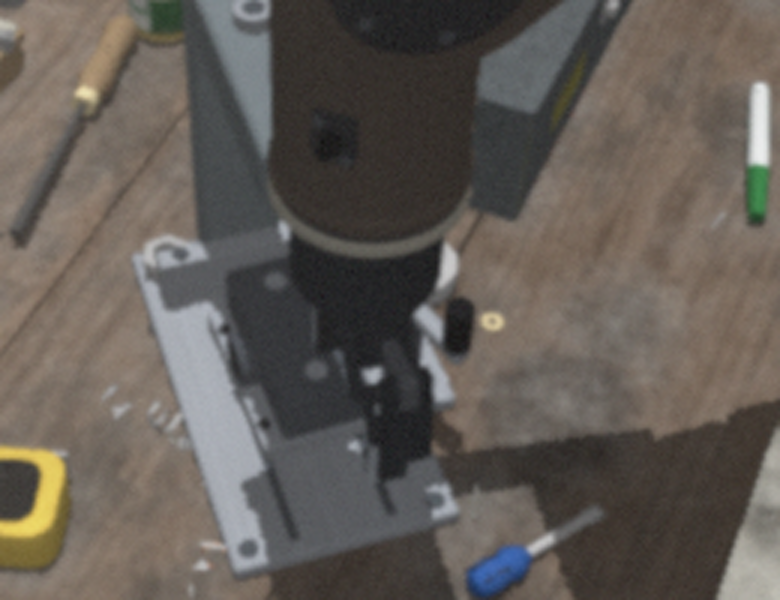

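```bash
python3 -c "
from h import *
f=lambda u,v:(220+u/3,150+v/3)
for uv,z in [((288,437),.062),((228,272),.062),((360,418),.062),((210,318),.026),((270,462),.026)]:
    print(uv,w2j(J,ray('scene',f(*uv),z)))
goto(-125,-9,97);goto(-125,-9,28)"
```

```text
(288, 437) [[-65.1755  23.8237  62.    ]]
(228, 272) [[68.005  22.6914 62.    ]]
(360, 418) [[-64.5685 -20.3696  62.    ]]
(210, 318) [[64.3685 36.8826 26.    ]]
(270, 462) [[-54.7057  32.0252  26.    ]]
go (-125, -9, 97) delta mm [-23.9595  24.1158  -0.3153]
go (-125, -9, 28) delta mm [-23.9595  24.1158 -69.3153]
```

Request:
carry_out --plan '[[1,[-15,16,0],0],[1,[-31,31,0],0],[1,[-31,31,-35],0],[1,[-31,31,-70],0],[1,[-31,31,-70],0],[1,[-31,31,-70],0]]'

```text
time_s: 7.75
tool_pos: [0.5067, 0.4965, 0.0278]
ee_rot: [0.0, 0.932, 0.363, -0.0]
force: [0.2, 0.9, 0.6]
gripper_width: 0.0857
```

```bash
python3 -c "
from h import *
stat();goto(-110,-7,27);goto(-88,-7,27)
from workcell import bot
b=bot.snapshot('scene')['frame']
c=b[150:350,220:480];cv2.imwrite('pics/s6c.png',cv2.resize(c,None,fx=3,fy=3,interpolation=cv2.INTER_CUBIC))
"
```

```text
7.75 tcp [0.5067 0.4965 0.0278] jig [-135.2022   -9.4646   27.7518] q [ 0.0002  0.9318  0.3629 -0.0004] F [0.17   0.8575 0.5506] w 0.08572787798397594 qpos [ 0.7325  0.7837  1.584  -0.      0.7749  1.5605] eff [   0.3697 -107.3656  -30.6795    0.0098   -0.1064    0.0029]
jaw angle - jig 0.0013873616821289403
go (-110, -7, 27) delta mm [ 18.8381 -16.922   -0.7518]
go (-88, -7, 27) delta mm [ 33.6959 -33.1469  -0.7518]
```

View pics/s6c.png

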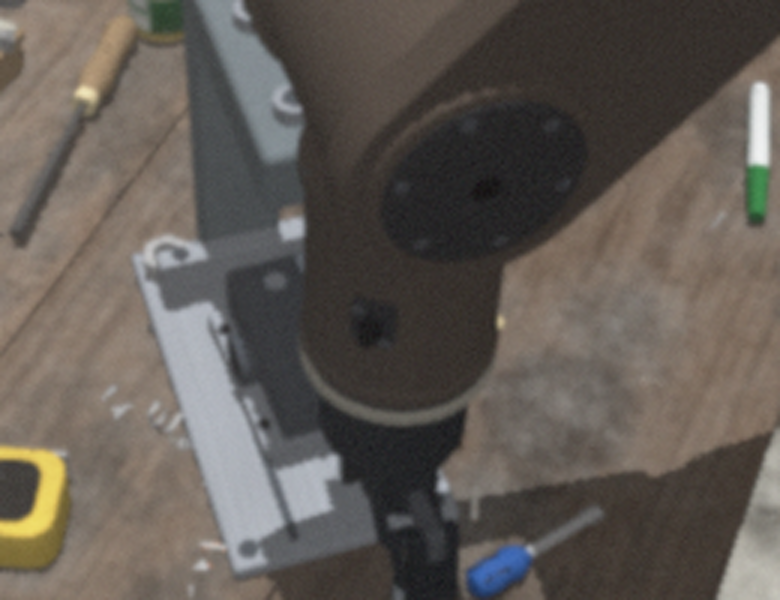

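Request:
carry_out --plan '[[1,[7,-6,0],0],[1,[13,-12,0],0],[1,[19,-17,0],0],[1,[25,-24,0],0],[1,[29,-28,0],0],[1,[32,-31,0],0],[1,[32,-31,0],0]]'

```text
time_s: 8.5
tool_pos: [0.5395, 0.4653, 0.028]
ee_rot: [-0.0, 0.932, 0.363, 0.0]
force: [-0.8, 1.1, 2.7]
gripper_width: 0.0855
```

```bash
python3 -c "
from h import *
stat();goto(-84,-7,27)
from workcell import bot
b=bot.snapshot('scene')['frame']
c=b[150:350,220:480];cv2.imwrite('pics/s7c.png',cv2.resize(c,None,fx=3,fy=3,interpolation=cv2.INTER_CUBIC))
"
```

```text
8.5 tcp [0.5395 0.4653 0.028 ] jig [-90.05    -6.3607  28.0294] q [-0.0003  0.9319  0.3626  0.0003] F [-0.7776  1.1129  2.6614] w 0.08552167586790117 qpos [0.6689 0.7859 1.5775 0.0005 0.7775 1.4973] eff [  -1.5238 -111.6064  -32.701    -0.2621    0.0923   -0.1042]
jaw angle - jig 0.0006381361992178203
go (-84, -7, 27) delta mm [ 3.6144 -4.8936 -1.0294]
```

View pics/s7c.png

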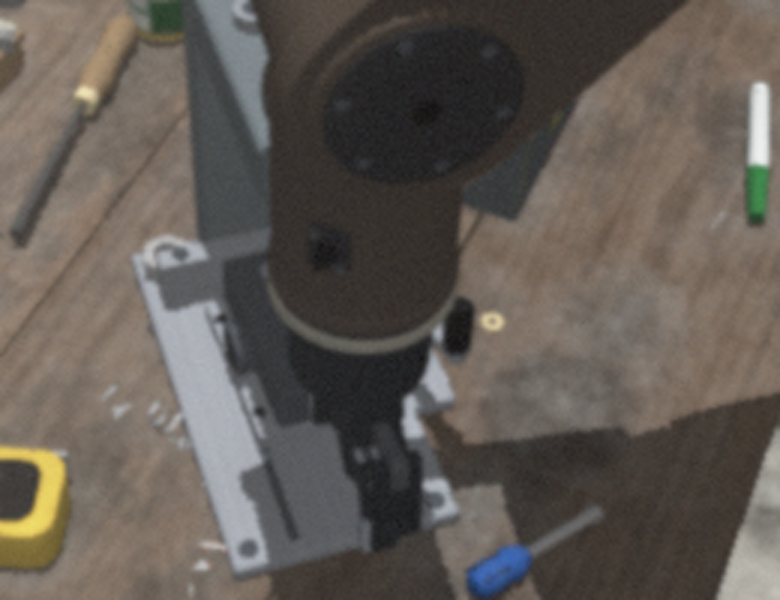

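```bash
python3 -c "
from h import *
f=lambda u,v:(220+u/3,150+v/3)
for uv,z in [((279,422),.062),((224,262),.062),((288,436),.062)]:
    print(uv,w2j(J,ray('scene',f(*uv),z)))
P=[(-20,20,62),(-30,20,62),(-40,20,62),(-50,20,62),(95,20,62)]
q=proj('scene',j2w(J,P)); print((q-[220,150])*3)
"
```

```text
(279, 422) [[-53.354   25.7043  62.    ]]
(224, 262) [[76.9016 22.8364 62.    ]]
(288, 436) [[-64.4954  23.6161  62.    ]]
[[272.0268 376.526 ]
 [276.8479 389.2661]
 [281.7315 402.171 ]
 [286.6787 415.2442]
 [220.7104 240.9206]]
```

Request:
carry_out --plan '[[1,[3,-3,0],0],[1,[4,-4,0],0],[1,[4,-4,0],0],[1,[-20,22,0],0],[1,[-40,44,0],0],[1,[-75,10,30],0],[1,[-110,-25,60],0],[1,[-130,-70,80],0],[1,[-130,-90,100],0],[1,[-130,-90,100],0]]'

```text
time_s: 9.55
tool_pos: [0.4082, 0.3726, 0.1303]
ee_rot: [0.0, 0.932, 0.363, 0.001]
force: [-0.1, -0.6, 0.2]
gripper_width: 0.0853
```

```bash
python3 -c "
from h import *
stat()
from workcell import bot
b=bot.snapshot('scene')['frame'];cv2.imwrite('pics/s8.png',b)
c=b[200:350,250:400];cv2.imwrite('pics/s8c.png',cv2.resize(c,None,fx=4,fy=4,interpolation=cv2.INTER_CUBIC))
b=bot.snapshot('top')['frame']
c=b[150:310,260:420];cv2.imwrite('pics/t8c.png',cv2.resize(c,(600,600),interpolation=cv2.INTER_CUBIC))
"
```

```text
9.55 tcp [0.4082 0.3726 0.1303] jig [-110.3657 -165.8672  130.3492] q [0.0001 0.932  0.3625 0.0006] F [-0.0513 -0.5663  0.1936] w 0.08528826975331381 qpos [ 0.6853  0.472   1.9179 -0.0007  0.7507  1.5146] eff [ -1.1011 -86.0304 -28.6426  -0.1767   1.0623  -0.8644]
jaw angle - jig 0.0005069842179179496
```

View pics/s8c.png

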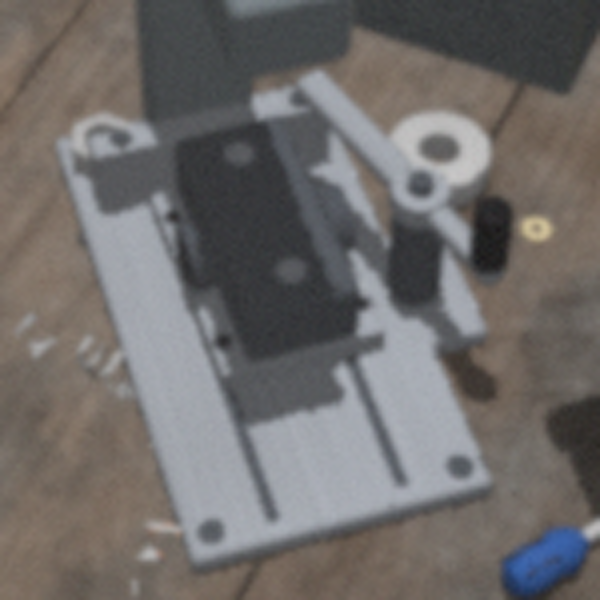

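View pics/t8c.png

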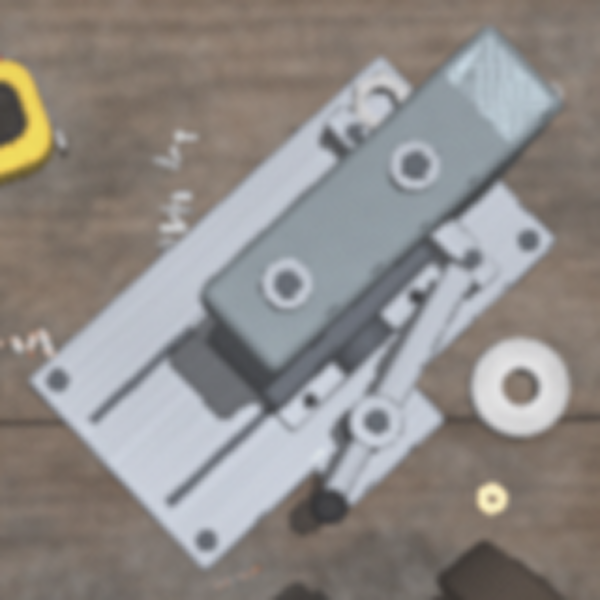

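```bash
python3 -c "
from h import *
for uv,z in [((290,431),.026),((278,410),.026),((270,402),.062),((212,335),.062),((410,325),.026),((437,297),.026),((440,255),.052),((430,237),.052)]:
    print('t',uv,w2j(J,ray('top',tc(*uv),z)))
for uv,z in [((255,360),.062),((358,335),.062),((180,150),.062),((262,122),.062),((382,337),.026),((95,210),.012)]:
    print('s',uv,w2j(J,ray('scene',sc(*uv),z)))
"
python3 -c "
import cv2
b=cv2.imread('pics/t8c.png')[200:450,180:500]
cv2.imwrite('pics/t8d.png',cv2.resize(b,None,fx=2.4,fy=2.4,interpolation=cv2.INTER_CUBIC))"
```

```text
t (290, 431) [[-26.5901 -45.6839  26.    ]]
t (278, 410) [[-23.663  -33.2915  26.    ]]
t (270, 402) [[-26.3282 -27.9593  62.    ]]
t (212, 335) [[-24.6449  17.4068  62.    ]]
t (410, 325) [[ 58.2451 -47.9501  26.    ]]
t (437, 297) [[ 78.9557 -46.8573  26.    ]]
t (440, 255) [[ 91.1918 -32.0241  52.    ]]
t (430, 237) [[ 93.8358 -21.6474  52.    ]]
s (255, 360) [[-52.3594  24.0326  62.    ]]
s (358, 335) [[-52.712  -23.4324  62.    ]]
s (180, 150) [[76.3052 22.3452 62.    ]]
s (262, 122) [[ 82.095  -20.1257  62.    ]]
s (382, 337) [[-31.6527 -43.3115  26.    ]]
s (95, 210) [[93.9951 62.6207 12.    ]]
```

View pics/t8d.png

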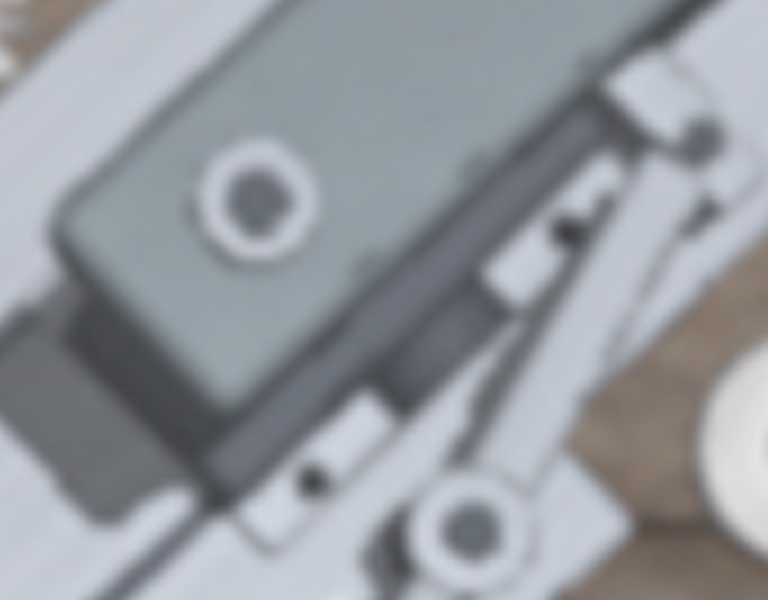

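```bash
python3 -c "
from h import *
goto(-130,-14,130);goto(-130,-14,33);goto(-95,-14,33);goto(-82,-14,33)
"
```

```text
go (-130, -14, 130) delta mm [ 97.3328 114.2632   1.5172]
go (-130, -14, 33) delta mm [ 97.3328 114.2632 -95.4828]
go (-95, -14, 33) delta mm [120.9702  88.451  -95.4828]
go (-82, -14, 33) delta mm [129.7498  78.8636 -95.4828]
```

Request:
carry_out --plan '[[1,[25,35,0],0],[1,[55,70,0],0],[1,[80,105,0],0],[1,[97,114,-30],0],[1,[97,114,-75],0],[1,[97,114,-95],0],[1,[97,114,-95],0],[1,[97,114,-95],0]]'

```text
time_s: 10.45
tool_pos: [0.5059, 0.4899, 0.0319]
ee_rot: [0.0, 0.932, 0.363, -0.0]
force: [-0.2, -0.6, 0.6]
gripper_width: 0.0852
```

```bash
python3 -c "
from h import *
stat();goto(-95,-14,33);goto(-86,-14,33);goto(-82,-14,33)
"
```

```text
10.45 tcp [0.5059 0.4899 0.0319] jig [-130.9227  -14.5208   31.9437] q [ 0.0001  0.9318  0.363  -0.0004] F [-0.2098 -0.6046  0.5891] w 0.08524215036552991 qpos [0.7263 0.7726 1.5966 0.     0.7733 1.5541] eff [  -0.0022 -106.5575  -31.1276   -0.0007   -0.041     0.0047]
jaw angle - jig 0.0016253785648741026
go (-95, -14, 33) delta mm [ 24.6446 -26.141    1.0563]
go (-86, -14, 33) delta mm [ 30.7228 -32.7785   1.0563]
go (-82, -14, 33) delta mm [ 33.4243 -35.7284   1.0563]
```

Request:
carry_out --plan '[[1,[14,-15,1],0],[1,[24.5,-26,1],0],[1,[28,-30,1],0],[1,[30.5,-33,1],0],[1,[32,-34.5,1],0],[1,[33,-35.5,1],0],[1,[33,-35.5,1],0],[1,[33,-35.5,1],0]]'

```text
time_s: 11.25
tool_pos: [0.5385, 0.4549, 0.0343]
ee_rot: [-0.0, 0.932, 0.363, 0.0]
force: [-4.3, 4.3, 4.0]
gripper_width: 0.0855
```

```bash
python3 -c "
from h import *
stat();goto(-80,-14,33)
from workcell import bot
b=bot.snapshot('scene')['frame']
c=b[150:350,220:480];cv2.imwrite('pics/s9c.png',cv2.resize(c,None,fx=3,fy=3,interpolation=cv2.INTER_CUBIC))
"
```

```text
11.25 tcp [0.5385 0.4549 0.0343] jig [-83.0376 -14.1672  34.2518] q [-0.0004  0.9318  0.363   0.0003] F [-4.2811  4.2535  4.0274] w 0.08545954618820971 qpos [0.6581 0.7697 1.5957 0.001  0.7755 1.4852] eff [  -4.3334 -108.6802  -32.5917   -1.2592   -0.2821   -0.0058]
jaw angle - jig 0.0014885606813088703
go (-80, -14, 33) delta mm [ 2.1748 -2.1273 -1.2518]
```

View pics/s9c.png

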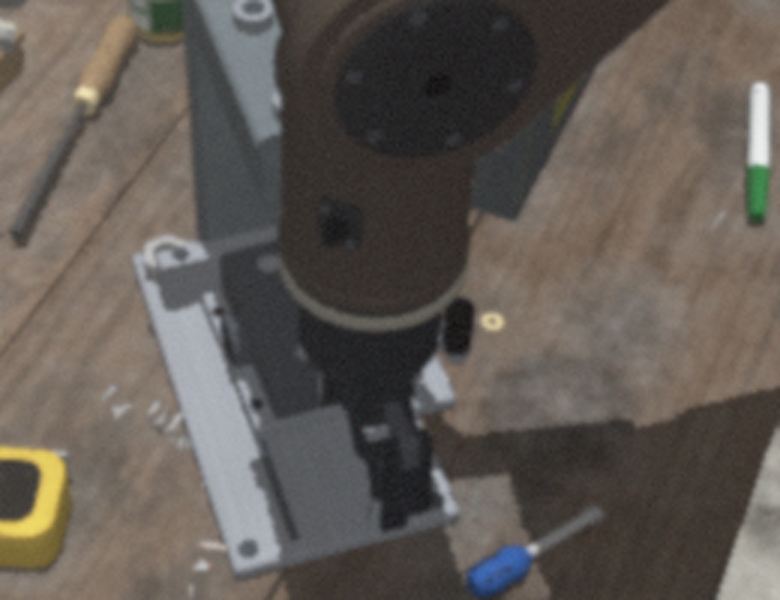

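Request:
carry_out --plan '[[1,[0.7,-0.7,0],0],[1,[1,-1,0],0],[1,[1,-1,0],0],[1,[1,-1,0],0]]'

```text
time_s: 11.7
tool_pos: [0.5393, 0.454, 0.0342]
ee_rot: [-0.001, 0.932, 0.363, 0.0]
force: [-5.4, 5.2, 5.0]
gripper_width: 0.085
```

```bash
python3 -c "
from h import *
stat()
"
```

```text
11.7 tcp [0.5393 0.454  0.0342] jig [-81.9122 -14.1577  34.2387] q [-0.0005  0.9318  0.363   0.0002] F [-5.3506  5.2129  4.9875] w 0.08502444737058795 qpos [0.6563 0.7698 1.5954 0.0013 0.7758 1.4832] eff [  -5.7854 -108.2103  -32.7266   -1.7672   -0.4841   -0.0175]
jaw angle - jig 0.001536195670241547
```

Request:
carry_out --plan '[[1,[0.7,-0.7,0],0],[1,[0.7,-0.7,0],0],[1,[0.7,-0.7,0],0]]'

```text
time_s: 12.0
tool_pos: [0.5399, 0.4534, 0.0342]
ee_rot: [-0.001, 0.932, 0.363, 0.0]
force: [-5.7, 4.4, 5.2]
gripper_width: 0.0856
```

```bash
python3 -c "
from h import *
stat()
"
```

```text
12.0 tcp [0.5399 0.4534 0.0342] jig [-80.9521 -14.0973  34.2295] q [-0.0005  0.9318  0.363   0.0002] F [-5.7257  4.3831  5.2262] w 0.08556568997470777 qpos [0.655  0.7699 1.5951 0.0013 0.7759 1.4818] eff [  -5.8351 -108.2196  -32.7568   -1.7814   -0.4993   -0.0207]
jaw angle - jig 0.0015643786147387928
```

Request:
carry_out --plan '[[1,[-20,22,0],0],[1,[-40,44,0],0],[1,[-75,10,30],0],[1,[-110,-25,60],0],[1,[-130,-70,80],0],[1,[-130,-90,100],0],[1,[-130,-90,100],0]]'

```text
time_s: 12.7
tool_pos: [0.4096, 0.3599, 0.1366]
ee_rot: [-0.0, 0.932, 0.363, 0.001]
force: [0.2, 0.3, 0.0]
gripper_width: 0.0853
```

```bash
python3 -c "
from h import *
stat()
from workcell import bot
b=bot.snapshot('scene')['frame'];cv2.imwrite('pics/s10.png',b)
c=b[200:350,250:400];cv2.imwrite('pics/s10c.png',cv2.resize(c,None,fx=4,fy=4,interpolation=cv2.INTER_CUBIC))
b=bot.snapshot('top')['frame']
c=b[150:310,260:420];cv2.imwrite('pics/t10c.png',cv2.resize(c,(600,600),interpolation=cv2.INTER_CUBIC))
"
python3 -c "
import cv2
b=cv2.imread('pics/t10c.png')[200:450,180:500]
cv2.imwrite('pics/t10d.png',cv2.resize(b,None,fx=2.4,fy=2.4,interpolation=cv2.INTER_CUBIC))"
```

```text
12.7 tcp [0.4096 0.3599 0.1366] jig [-100.0043 -173.3629  136.6436] q [-0.0001  0.9319  0.3626  0.0008] F [0.1744 0.2552 0.0065] w 0.08531686293907673 qpos [ 0.6654  0.4542  1.9302 -0.0004  0.7556  1.4944] eff [ -1.3656 -84.443  -28.9317  -0.2073   1.0995  -0.9218]
jaw angle - jig 0.0006742295826605016
```

View pics/s10c.png

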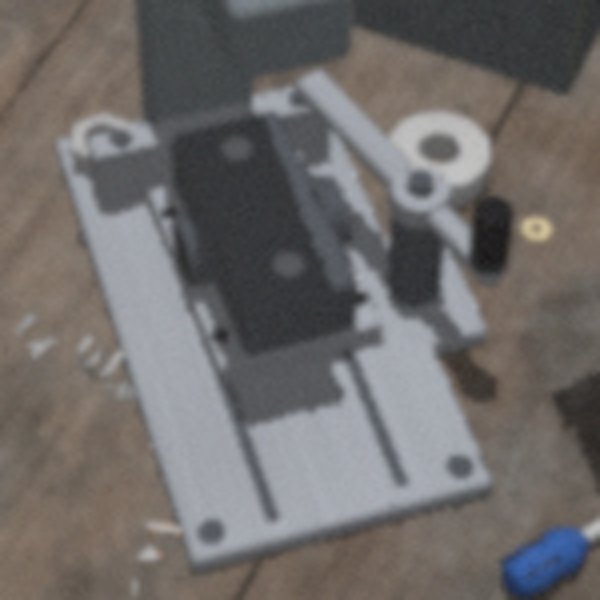

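View pics/t10d.png

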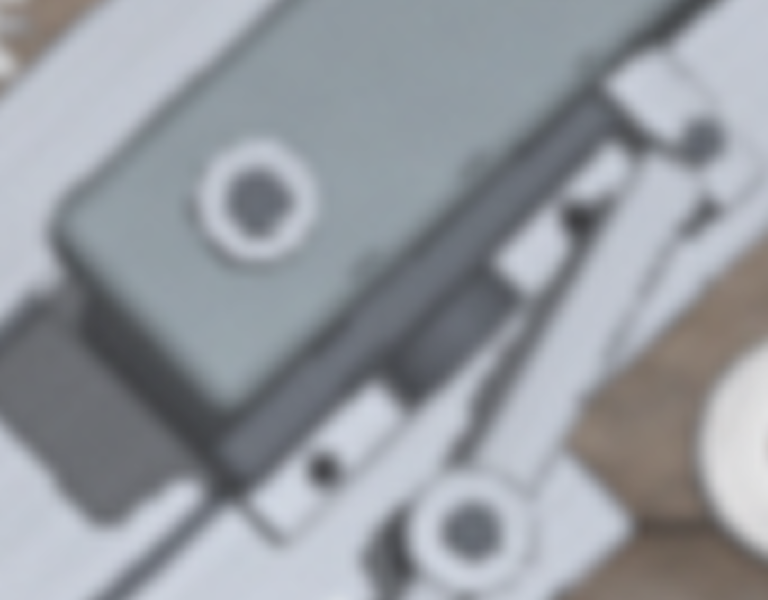

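```bash
python3 -c "
from h import *
def d(P): 
    q=proj('top',j2w(J,P)); return (((q-[260,150])*3.75)-[180,200])*2.4
print(d([(95,-20,52),(95,-40,52),(95,-60,52),(95,-46,26),(95,-46,12),(95,-33,62),(-20,-33,62),(-20,-46,26),(-20,20,62)]))
f=lambda u,v:tc(u/2.4+180,v/2.4+200)
for n,uv,z in [('foot near corner',(287,545),.026),('foot near left',(250,500),.026),('holeN',(322,468),.026),('holeF',(580,218),.026),('fence?',(605,88),.052),('fence?',(640,128),.052),('back near R',(222,480),.062),('back near L',(85,310),.062),('backR far',(600,105),.062),('bossN',(398,412),.03),('bossF',(520,295),.03)]:
    print(n,w2j(J,ray('top',f(*uv),z)))
"
python3 -c "
import cv2
b=cv2.imread('pics/t10d.png')[40:320,420:760]
cv2.imwrite('pics/t10e.png',cv2.resize(b,None,fx=2,fy=2,interpolation=cv2.INTER_CUBIC))"
```

```text
[[598.6893  79.6246]
 [662.0545 146.9853]
 [725.5108 214.443 ]
 [666.8637 180.8129]
 [659.4517 187.9029]
 [645.1537 117.6503]
 [253.8189 481.9233]
 [286.9016 535.0223]
 [ 84.4533 300.3947]]
foot near corner [[-21.4813 -47.6147  26.    ]]
foot near left [[-20.6811 -34.862   26.    ]]
holeN [[ -4.2789 -40.4927  26.    ]]
holeF [[ 75.244  -38.9388  26.    ]]
fence? [[ 94.7506 -22.2573  52.    ]]
fence? [[ 94.3331 -33.748   52.    ]]
back near R [[-24.6914 -28.0812  62.    ]]
back near L [[-21.3174  18.4128  62.    ]]
backR far [[ 89.7567 -24.4168  62.    ]]
bossN [[ 16.0071 -42.892   30.    ]]
bossF [[ 53.2998 -42.3609  30.    ]]
```

View pics/t10e.png

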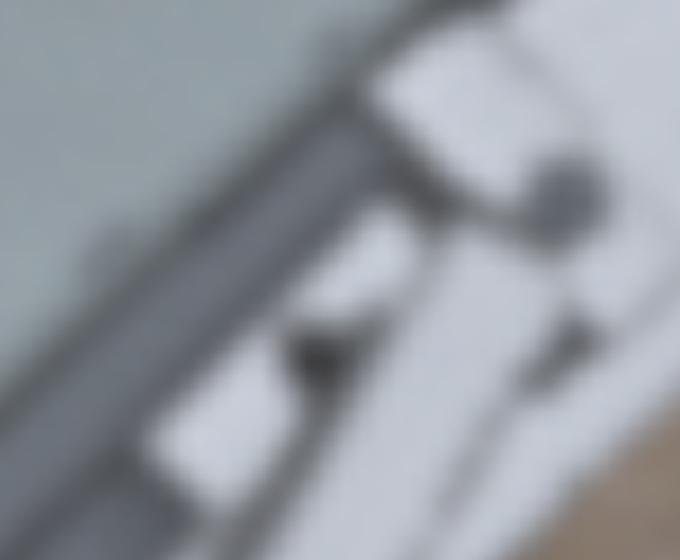

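```bash
python3 -c "
from h import *
goto(-130,-6,137);goto(-130,-6,34);goto(-95,-6,34);goto(-80.5,-6,34)
"
```

```text
go (-130, -6, 137) delta mm [101.6782 132.4865   2.2653]
go (-130, -6, 34) delta mm [ 101.6782  132.4865 -100.7347]
go (-95, -6, 34) delta mm [ 125.3157  106.6743 -100.7347]
go (-80.5, -6, 34) delta mm [ 135.1083   95.9806 -100.7347]
```

Request:
carry_out --plan '[[1,[25,40,0],0.1],[1,[55,75,0],0.19],[1,[80,110,0],0.19],[1,[101,130,-20],0.19],[1,[101,132,-65],0.19],[1,[101,132,-100],0.19],[1,[101,132,-100],0.19],[1,[101,132,-100],0.19]]'

```text
time_s: 13.6
tool_pos: [0.5112, 0.4947, 0.0329]
ee_rot: [0.0, 0.893, 0.45, -0.001]
force: [0.3, -0.1, 1.6]
gripper_width: 0.0851
```

```bash
python3 -c "
from h import *
stat();goto(-90,-6,34);goto(-86,-6,34);goto(-80.5,-6,34)
"
```

```text
13.6 tcp [0.5112 0.4947 0.0329] jig [-130.8114   -7.3738   32.9238] q [ 0.0002  0.8931  0.4498 -0.0008] F [ 0.2722 -0.0636  1.5514] w 0.08512857618264429 qpos [0.7263 0.7794 1.5765 0.0001 0.7872 1.3639] eff [   0.1376 -106.1214  -30.9431    0.0079   -0.1021    0.0105]
jaw angle - jig 0.1917491600685648
go (-90, -6, 34) delta mm [ 28.5754 -29.1704   1.0762]
go (-86, -6, 34) delta mm [ 31.2768 -32.1203   1.0762]
go (-80.5, -6, 34) delta mm [ 34.9912 -36.1765   1.0762]
```

Request:
carry_out --plan '[[1,[14,-14,1],0],[1,[26,-26,1],0],[1,[31,-32,1],0],[1,[33,-34.3,1],0],[1,[34.5,-35.7,1],0],[1,[35,-36.5,1],0],[1,[35,-36.5,1],0],[1,[35,-36.5,1],0],[1,[35,-36.5,1],0]]'

```text
time_s: 14.5
tool_pos: [0.5463, 0.459, 0.0355]
ee_rot: [-0.001, 0.893, 0.45, 0.001]
force: [-4.9, 5.8, 5.5]
gripper_width: 0.0853
```

```bash
python3 -c "
from h import *
stat()
"
```

```text
14.5 tcp [0.5463 0.459  0.0355] jig [-80.8068  -5.5944  35.486 ] q [-0.0005  0.8931  0.4498  0.0006] F [-4.8606  5.778   5.5354] w 0.08527138254403559 qpos [0.6559 0.7774 1.5728 0.0011 0.7901 1.2929] eff [  -5.303  -109.0027  -32.263    -1.527     0.0479    0.0743]
jaw angle - jig 0.19156962942671196
```

Request:
carry_out --plan '[[1,[0.7,-0.7,0],0],[1,[0.7,-0.7,0],0],[1,[0.7,-0.7,0],0]]'

```text
time_s: 14.8
tool_pos: [0.5469, 0.4584, 0.0355]
ee_rot: [-0.001, 0.893, 0.45, 0.001]
force: [-5.2, 5.8, 5.8]
gripper_width: 0.0855
```

```bash
python3 -c "
from h import *
stat()
"
```

```text
14.8 tcp [0.5469 0.4584 0.0355] jig [-79.9953  -5.5833  35.4862] q [-0.0006  0.8932  0.4497  0.0005] F [-5.1876  5.775   5.7523] w 0.08553994615137285 qpos [0.6546 0.7774 1.5726 0.0014 0.7903 1.2915] eff [  -6.2594 -108.6385  -32.3251   -1.8344   -0.0723    0.064 ]
jaw angle - jig 0.19151387462043679
```

Retreat and check.

Request:
carry_out --plan '[[1,[-20,22,0],0],[1,[-40,44,0],0],[1,[-75,10,40],0],[1,[-110,-25,80],-0.1],[1,[-135,-65,110],-0.19],[1,[-135,-95,130],-0.19],[1,[-135,-95,130],-0.19]]'

```text
time_s: 15.5
tool_pos: [0.411, 0.36, 0.1673]
ee_rot: [-0.0, 0.932, 0.363, 0.001]
force: [-0.3, -0.2, -0.7]
gripper_width: 0.0853
```

```bash
python3 -c "
from h import *
stat()
from workcell import bot
b=bot.snapshot('top')['frame']
c=b[150:310,260:420];c=cv2.resize(c,(600,600),interpolation=cv2.INTER_CUBIC)[200:450,180:500]
cv2.imwrite('pics/t11d.png',cv2.resize(c,None,fx=2.4,fy=2.4,interpolation=cv2.INTER_CUBIC))
b=bot.snapshot('scene')['frame'];cv2.imwrite('pics/s11.png',b)"
```

```text
15.5 tcp [0.411  0.36   0.1673] jig [ -99.1918 -172.2873  167.2839] q [-0.0001  0.9318  0.3629  0.0007] F [-0.2546 -0.1663 -0.7497] w 0.08531159735427121 qpos [ 0.664   0.4133  1.9016 -0.0002  0.8253  1.4923] eff [  1.3017 -79.1608 -33.6806  -0.1093   0.397    0.1339]
jaw angle - jig 0.0012189109101912177
```

View pics/t11d.png

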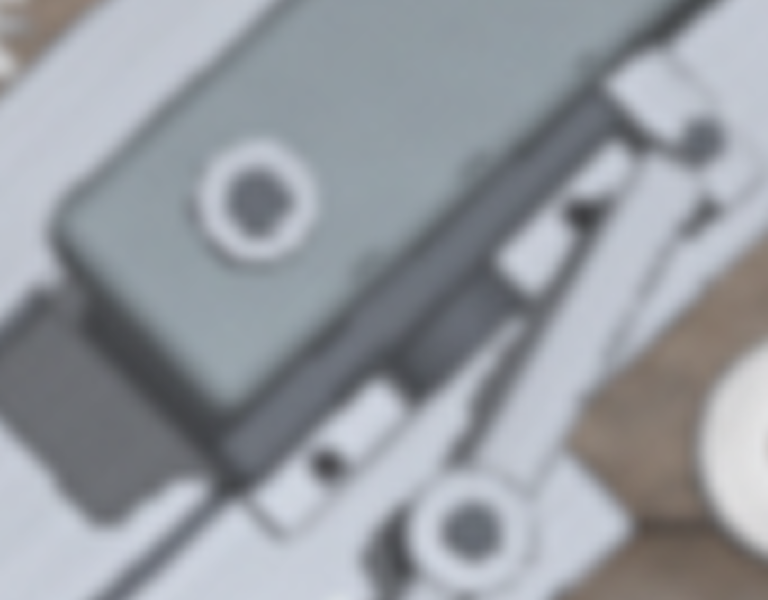

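View pics/s11.png

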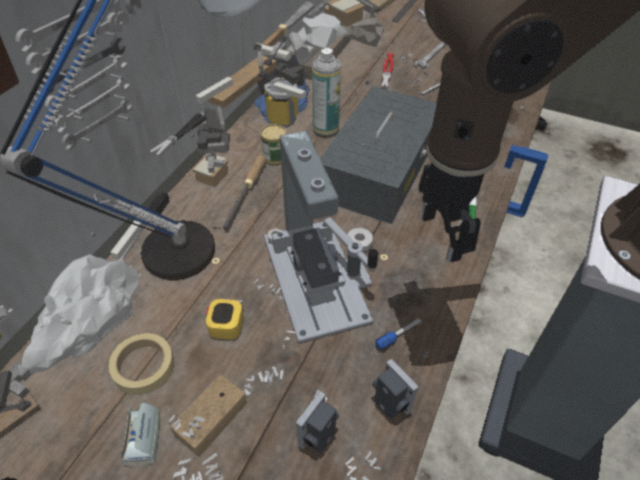

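```bash
python3 -c "
from h import *
goto(-43.4,-85.7,150);goto(-43.4,-85.7,91)
"
```

```text
go (-43.4, -85.7, 150) delta mm [ 99.9771  15.7835 -16.4768]
go (-43.4, -85.7, 91) delta mm [ 99.9771  15.7835 -75.4768]
```

Request:
carry_out --plan '[[0.45,[0,0,0],-0.15],[0.45,[20,4,0],-0.3],[0.45,[45,8,0],-0.45],[0.45,[70,12,0],-0.6],[0.45,[100,16,-16],-0.675],[0.45,[100,16,-16],-0.675],[0.45,[100,16,-16],-0.675]]'

```text
time_s: 16.3
tool_pos: [0.5124, 0.3786, 0.1467]
ee_rot: [0.0, 0.999, 0.034, -0.001]
force: [-0.5, -1.3, 0.2]
gripper_width: 0.0386
```

```bash
python3 -c "
from h import *
stat();goto(-43.4,-85.7,91)
from workcell import bot
b=bot.snapshot('scene')['frame'];c=b[150:350,280:480]
cv2.imwrite('pics/s12.png',cv2.resize(c,None,fx=3,fy=3,interpolation=cv2.INTER_CUBIC))"
```

```text
16.3 tcp [0.5124 0.3786 0.1467] jig [-44.4236 -84.9629 146.7431] q [ 0.0004  0.9994  0.0341 -0.0009] F [-0.5344 -1.2769  0.215 ] w 0.0386004726129481 qpos [0.5886 0.5529 1.7043 0.0003 0.8864 2.091 ] eff [ -1.3493 -94.605  -38.8578  -0.1052  -0.3083   0.2952]
jaw angle - jig -0.6732004329285762
go (-43.4, -85.7, 91) delta mm [  0.1477  -1.2527 -55.7431]
```

View pics/s12.png

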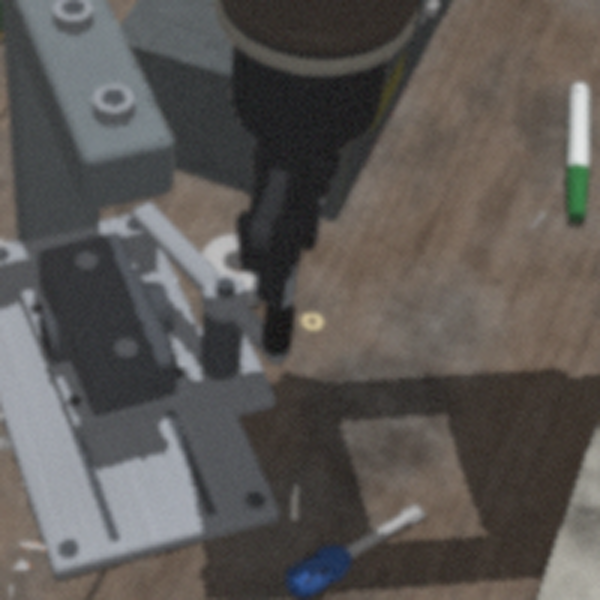

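Request:
carry_out --plan '[[0.45,[0,-1,-20],0],[0.45,[0,-1,-38],0],[0.45,[0,-1,-54],0],[0.45,[0,-1,-54],0],[0.45,[0,-1,-54],0]]'

```text
time_s: 16.85
tool_pos: [0.5118, 0.3775, 0.0949]
ee_rot: [0.0, 0.999, 0.034, -0.0]
force: [-0.6, 0.4, 0.6]
gripper_width: 0.038
```

```bash
python3 -c "
from h import *
s=stat()
t=s['tool_pos']
for th in np.arange(.4,1.56,.1):
    k=np.array([5-50*np.cos(th),-72-50*np.sin(th)])+9*np.array([.78,-.62])
    print(round(th,2),k,1000*(j2w(J,(k[0],k[1],91))[0]-t))
from workcell import bot
b=bot.snapshot('scene')['frame'];c=b[150:350,280:480]
cv2.imwrite('pics/s13.png',cv2.resize(c,None,fx=3,fy=3,interpolation=cv2.INTER_CUBIC))"
```

```text
16.85 tcp [0.5118 0.3775 0.0949] jig [-44.0061 -86.1064  94.9146] q [ 0.      0.9994  0.0344 -0.0001] F [-0.6476  0.351   0.5764] w 0.03800774842999462 qpos [0.5878 0.6154 1.7434 0.0001 0.783  2.0897] eff [  0.0199 -95.9719 -32.2364   0.0041  -0.0821  -0.0099]
jaw angle - jig -0.6726766579726507
0.4 [-34.033  -97.0509] [ -1.3362 -14.7465  -3.9146]
0.5 [ -31.8591 -101.5513] [ -3.187  -19.3891  -3.9146]
0.6 [ -29.2468 -105.8121] [ -4.5651 -24.1932  -3.9146]
0.7 [ -26.2221 -109.7909] [ -5.4567 -29.111   -3.9146]
0.8 [ -22.8153 -113.4478] [ -5.8528 -34.0932  -3.9146]
0.9 [ -19.0605 -116.7463] [ -5.7496 -39.09    -3.9146]
1.0 [ -14.9951 -119.6535] [ -5.1481 -44.0516  -3.9146]
1.1 [ -10.6598 -122.1404] [ -4.0542 -48.9284  -3.9146]
1.2 [  -6.0979 -124.182 ] [ -2.479  -53.6715  -3.9146]
1.3 [  -1.3549 -125.7579] [ -0.4381 -58.2337  -3.9146]
1.4 [   3.5216 -126.8525] [  2.0481 -62.5694  -3.9146]
1.5 [   8.4831 -127.4547] [  4.9547 -66.6352  -3.9146]
```

View pics/s13.png

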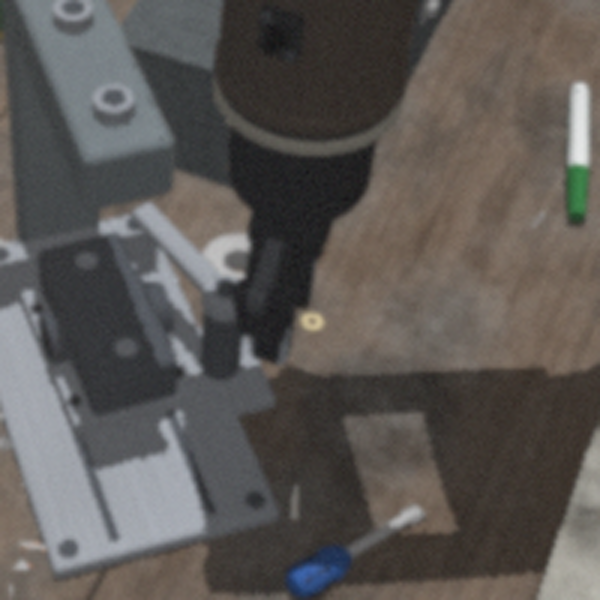

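Request:
carry_out --plan '[[0.45,[-1,-10,-2],0],[0.45,[-3,-18,-2],0],[0.45,[-5,-25,-2],0],[0.45,[-6,-32,-2],0],[0.45,[-6,-39,-2],0],[0.45,[-5,-46,-2],0],[0.45,[-3.5,-52,-2],0],[0.45,[-1,-58,-2],0],[0.45,[2,-63,-2],0],[0.45,[2,-63,-2],0]]'

```text
time_s: 17.9
tool_pos: [0.515, 0.3134, 0.0926]
ee_rot: [0.0, 0.999, 0.034, 0.0]
force: [-0.1, 0.1, -0.3]
gripper_width: 0.0388
```

```bash
python3 -c "
from h import *
s=stat()
from workcell import bot
b=bot.snapshot('scene')['frame'];c=b[150:350,280:480]
cv2.imwrite('pics/s14.png',cv2.resize(c,None,fx=3,fy=3,interpolation=cv2.INTER_CUBIC))"
```

```text
17.9 tcp [0.515  0.3134 0.0926] jig [   5.421  -127.0213   92.5907] q [0.0001 0.9994 0.0336 0.0002] F [-0.0663  0.1407 -0.3005] w 0.03879315025668117 qpos [ 0.4966  0.5817  1.8255 -0.0004  0.734   2.0005] eff [ -0.5134 -93.5543 -31.3565   0.0257   0.0469  -0.3137]
jaw angle - jig -0.6742817270911475
```

View pics/s14.png

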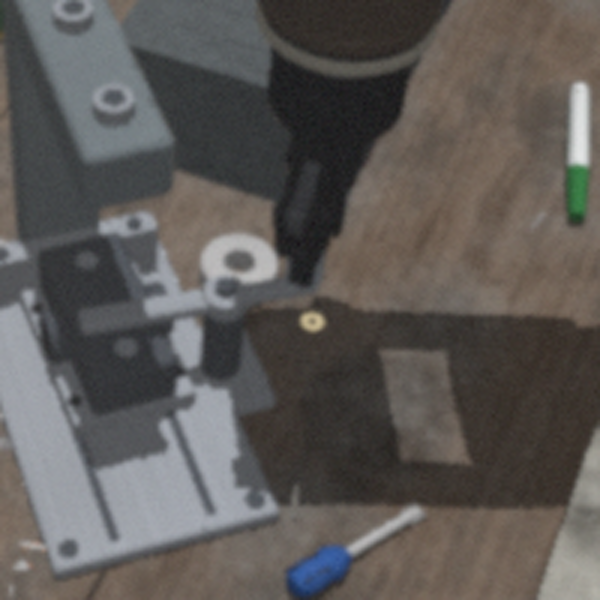

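Request:
carry_out --plan '[[0.45,[2,-2.5,0],0],[0.45,[4,-4.5,0],0],[0.45,[5,-6,0],0],[0.45,[5,-6,0],0]]'

```text
time_s: 18.35
tool_pos: [0.5162, 0.3115, 0.0925]
ee_rot: [-0.002, 0.999, 0.034, -0.002]
force: [-26.8, 37.7, 5.4]
gripper_width: 0.0383
```

```bash
python3 -c "
from h import *
s=stat()"
```

```text
18.35 tcp [0.5162 0.3115 0.0925] jig [   7.6163 -127.4288   92.4519] q [-0.0017  0.9994  0.0337 -0.002 ] F [-26.8287  37.7147   5.4057] w 0.03832785125053125 qpos [0.4897 0.5828 1.8237 0.0072 0.7371 1.9877] eff [-28.7841 -91.4581 -34.4832 -10.4683  -2.2099   0.4327]
jaw angle - jig -0.6739885929034796
```

Request:
carry_out --plan '[[0.45,[-5,8,0],0],[0.45,[-5,12,0],0],[0.45,[-5,12,0],0],[0.45,[-5,12,30],0],[0.45,[-5,12,70],0],[0.45,[-50,0,110],0],[0.45,[-95,-20,120],0],[0.45,[-120,-60,120],0],[0.45,[-120,-60,120],0]]'

```text
time_s: 19.25
tool_pos: [0.3953, 0.2446, 0.2129]
ee_rot: [0.001, 0.999, 0.034, -0.001]
force: [0.4, 0.3, -1.1]
gripper_width: 0.0383
```

```bash
python3 -c "
from h import *
stat()
from workcell import bot
b=bot.snapshot('top')['frame'];cv2.imwrite('pics/t15.png',b)
c=b[150:310,260:420];c=cv2.resize(c,(600,600),interpolation=cv2.INTER_CUBIC)
cv2.imwrite('pics/t15c.png',c)
b=bot.snapshot('scene')['frame'];cv2.imwrite('pics/s15.png',b)"
```

```text
19.25 tcp [0.3953 0.2446 0.2129] jig [ -24.6712 -261.7109  212.9199] q [ 0.0008  0.9994  0.0339 -0.001 ] F [ 0.3869  0.2945 -1.142 ] w 0.03826969701792038 qpos [ 0.4894  0.2469  2.0249 -0.0007  0.8722  1.9928] eff [  0.4935 -68.5185 -34.4416  -0.1187   0.0296  -0.5565]
jaw angle - jig -0.6735709874740768
```

View pics/t15c.png

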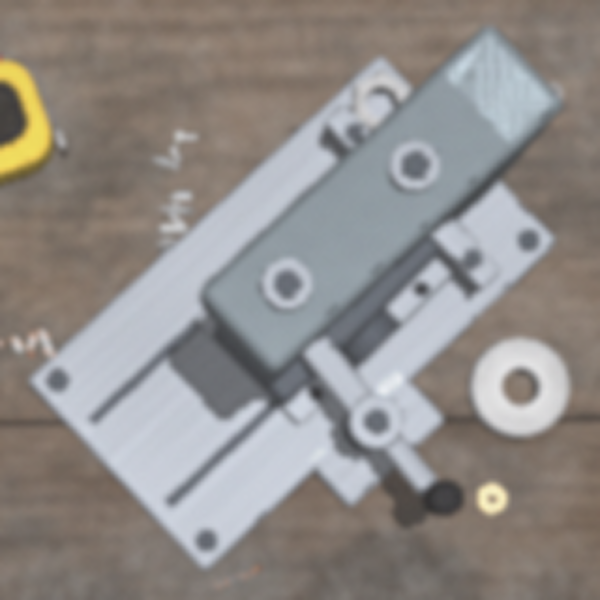

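View pics/s15.png

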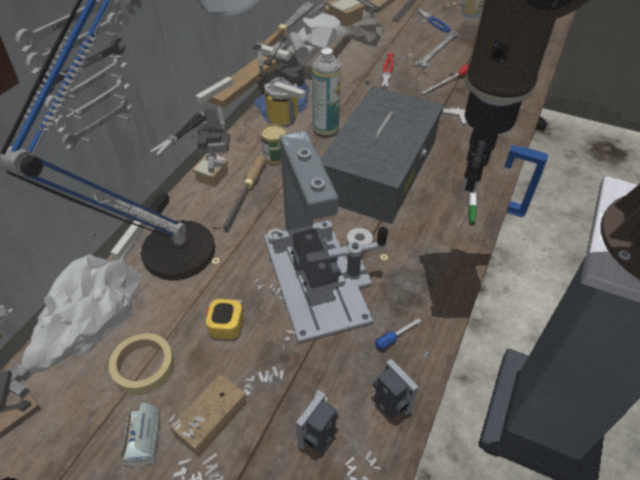

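```bash
python3 -c "
from h import *
w=w2j(J,ray('top',tc(444,497),.119))[0];print('knob',w,'theta',np.arctan2(-(w[1]+72),-(w[0]-5)))
c=cv2.imread('pics/t15c.png')[210:440,260:500]
cv2.imwrite('pics/t15d.png',cv2.resize(c,None,fx=2.5,fy=2.5,interpolation=cv2.INTER_CUBIC))
q=proj('top',j2w(J,[(95,-45,12),(95,-45,26),(95,-20,26),(95,-60,12),(95,-60,52),(95,-20,52)]));print(((q-[260,150])*3.75-[260,210])*2.5)
"
```

```text
knob [   0.2193 -120.3641  119.    ] theta 1.4722689915291998
[[483.731  167.331 ]
 [491.4155 159.9075]
 [410.6332  74.0051]
 [531.7232 218.3732]
 [555.7404 198.3781]
 [423.6347  57.9423]]
```

View pics/t15d.png

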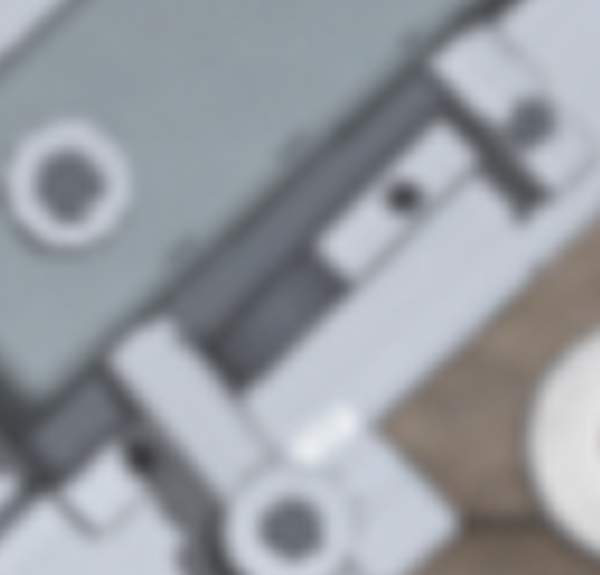

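```bash
python3 -c "
from h import *
f=lambda u,v:tc(u/2.5+260,v/2.5+210)
r={}
for n,uv,z in [('hF',(403,198),.026),('hN',(141,458),.026),('corner near',(98,534),.026),('corner far',(480,166),.026),('padF inner',(350,282),.026),('padF innerL',(315,245),.026)]:
    r[n]=w2j(J,ray('top',f(*uv),z))[0];print(n,r[n])
print('mid+57.5',(r['hF']+r['hN'])[0]/2+57.5,'yaw',(r['hF']-r['hN'])[1]/(r['hF']-r['hN'])[0])
"
```

```text
hF [ 75.6592 -38.138   26.    ]
hN [ -2.7653 -40.6009  26.    ]
corner near [-20.3749 -46.1366  26.    ]
corner far [ 92.3291 -44.2954  26.    ]
padF inner [ 55.1628 -43.4965  26.    ]
padF innerL [ 55.1158 -32.7263  26.    ]
mid+57.5 93.94690883916113 yaw 0.031405648465424235
```

```bash
python3 -c "
from workcell import bot
print(bot.finish_job())"
```

```text
the job is handed in; nothing more can be done
None
```

I toppled the bracket onto its foot, pushed it to the stop fence and turned the hold-down lever over it, then handed the job in at about 19.3 s. `finish_job` gives no verdict, so the numbers below are from my own last camera pictures.

- **Topple:** The first push was too short and the bracket rocked back upright. A second, deeper push laid it on its foot short of the fence.
- **Bracket at the fence:** This took three pushes in all. The far end is at jig x about 93 to 94.5 mm, against a limit of more than 90 mm, and the centre is about 6 mm right of the jig's centre line.
- **Flushness and squareness:** The pictures cannot rule out a gap of 1 to 2 mm at the fence. My measurements gave a skew of 0.016 to 0.03 rad, under the 0.07 rad limit. They have an error of about 2 mm.
- **Push force:** The force stayed at about 7 N instead of rising at the end, so it did not confirm hard contact with the fence. I relied on the pictures.
- **Lever:** I pushed the knob round to its end stop, with a brief peak of about 46 N on the fingers. The pictures put it at about 1.47 rad, with the finger over the bracket.
- **Small parts and robot:** The bearing, nut and screwdriver look unmoved in the pictures. The tool was clear of everything, with no contact force, when I handed in.

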